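# Fetch the objective from behind the bottles

## Task

The microscope objective with the red ring stands in the rear pocket of the grey rack, behind two bottles. Set both bottles upright on the blue mat, and only then fetch the objective and stand it upright in the middle of the red-rimmed pad; then put each bottle back upright exactly where it stood in the rack at the start. Keep everything upright, and leave the mouse, the green slide box and the round dish where they are.

Things in the scene. Friction and masses are not known exactly. Their poses are not given: they have to be found in the camera images.
- lens_c (a point): Objective, bare metal with a red ring, nose up: 38 mm in diameter up to 34 mm, tapering to 20 mm at its top; 50 mm tall, 160 g. In the rack's rear pocket, 4 mm behind the rear bottle, 48 mm before the back wall, 11 mm from the side walls, which are higher: fingers fit only before and behind it (rack's x), once the rear bottle is gone. Point: its centre, 25 mm above its underside; z up.
- amber_bottle_c (a point): Brown bottle with a black cap and a white band. Body 42 mm in diameter up to 62 mm, then a shoulder and a cap 28 mm in diameter; 90 mm tall, 120 g. Starts upright in the open front part of the rack, in line with the other bottle and the lens (which bottle is in front varies). Point: its centre, 45 mm above its underside; z up.
- white_bottle_c (a point): White bottle with a blue cap and a blue band. Body 42 mm in diameter up to 62 mm, then a shoulder and a cap 28 mm in diameter; 90 mm tall, 120 g. Starts upright in the open front part of the rack, in line with the other bottle and the lens (which bottle is in front varies). Point: its centre, 45 mm above its underside; z up.
- rack: Grey rack, fixed, 200 (x) by 70 (y) mm, floor 4 mm thick. Origin: centre of underside; x from the open front (robot side) to the back wall. Walls 5 mm thick, 60 mm apart; rear pocket (x 12 to 100 mm) walled on 3 sides, 56 mm high above the table; front part has a lip 10 mm high. Lens at x = 28 mm, bottles at x = -16 and -72 mm, y about 0; fingers fit on both sides (y) of a bottle.
- mat: Plain blue mat, the side area for the bottles, fixed, 150 mm (its x) by 100 mm (its y), 3 mm thick. Origin: centre of its underside. It has room for both bottles side by side along its x.
- red_pad_top (a point): Round pad with a red rim and a black middle, fixed, 80 mm in diameter, 5 mm thick, flat on top: the place for the objective. Point: centre of its top face.
- yellow_pad_top (a point): The same pad with a yellow rim: not for this objective, stays empty. Point: centre of its top face.
- mouse_c (a point): Black computer mouse, 100 (x) by 58 (y) mm, 31 mm high, loose, to be left alone. Point: its middle, 15 mm above the table.
- slide_box_c (a point): Green slide box, 80 (x) by 95 (y) mm, 34 mm high, loose, to be left alone. Point: its centre.
- dish_c (a point): Round closed dish with a pink middle, 54 mm in diameter, 14 mm high, loose, to be left alone. Point: its centre.
Mind the look-alikes: they are no part of the job. What is shaped like the part that bears white_bottle_c but pink or turquoise is not meant.

How it is judged (in metres and radians):
On the way, in this order (a step that is already met when the one before it is completed fails the run):
1. both bottles stand released and upright on the blue mat, the objective still in its place in the rack (x of amber_bottle_c in the frame of mat between -0.072 and 0.072 m and y of amber_bottle_c in the frame of mat between -0.047 and 0.047 m and height (world z) of each of amber_bottle_c, white_bottle_c below 0.053 m and angle between each of amber_bottle_c, white_bottle_c's own z axis and vertical below 0.12 rad and contact force between the fingers and amber_bottle below 0.3 N and x of white_bottle_c in the frame of mat between -0.072 and 0.072 m and y of white_bottle_c in the frame of mat between -0.047 and 0.047 m and contact force between the fingers and white_bottle below 0.3 N and distance of lens_c from where it was at the start of the episode below 0.02 m), for 0.2 s.
2. the objective stands released and upright in the middle of the red-rimmed pad, both bottles still on the mat (horizontal distance between lens_c and red_pad_top below 0.013 m and height (world z) of lens_c below 0.035 m and angle between each of lens_c, amber_bottle_c, white_bottle_c's own z axis and vertical below 0.12 rad and contact force between the fingers and lens below 0.3 N and x of amber_bottle_c in the frame of mat between -0.072 and 0.072 m and y of amber_bottle_c in the frame of mat between -0.047 and 0.047 m and height (world z) of each of amber_bottle_c, white_bottle_c below 0.053 m and x of white_bottle_c in the frame of mat between -0.072 and 0.072 m and y of white_bottle_c in the frame of mat between -0.047 and 0.047 m), for 0.2 s.
At the end, for the whole second after the job is handed in: The objective stands upright (within 7 degrees) on the red-rimmed pad, its axis within 13 mm of the pad's centre; each bottle stands upright in the rack within 13 mm of where it stood at the start; all three are released and at rest (horizontal distance between lens_c and red_pad_top below 0.013 m and height (world z) of lens_c below 0.035 m and angle between each of lens_c, amber_bottle_c, white_bottle_c's own z axis and vertical below 0.12 rad and distance of each of amber_bottle_c, white_bottle_c from where it was at the start of the episode below 0.013 m and linear speed of each of lens, amber_bottle, white_bottle below 0.02 m/s and contact force between the fingers and lens below 0.3 N and contact force between the fingers and amber_bottle below 0.3 N and contact force between the fingers and white_bottle below 0.3 N); the robot touches nothing.
It fails at once if the computer mouse is shifted by more than 15 mm (distance of mouse_c from where it was at the start of the episode above 0.015 m).
It fails at once if the green slide box is shifted by more than 15 mm (distance of slide_box_c from where it was at the start of the episode above 0.015 m).
It fails at once if the round dish is shifted by more than 15 mm (distance of dish_c from where it was at the start of the episode above 0.015 m).
It fails at once if the objective or a bottle is tipped by more than 35 degrees (angle between any of lens_c, amber_bottle_c, white_bottle_c's own z axis and vertical above 0.61 rad).
It also fails if it takes over 131 s, if anything falls off the work surface, if the arm or the gripper's body presses on something with over 40 N, if the wrist force passes 120 N, or if a joint passes its speed limit or range.

## Robot

A 6-joint arm with a two-finger parallel gripper is mounted at the origin on the work surface. World frame = base frame: x ahead of the robot, y to its left, z up, the work surface at z = 0. Lengths are in m, angles in degrees, forces in N, time in s.
With the tool pointing down it reaches from about 0.4 to 0.825 m from the base axis. Payload 7 kg.
Tool frame: the origin (TCP) lies at the very end of the fingers, on their centre line; the grasp point (between the pads) lies 19 mm behind it; x points along the fingers, z is the direction in which the jaws open and shut, and the axes are right-handed (so a half turn about x gives the same grasp; the last joint's range is limited). The gripper opens to 88 mm and grips with 3 to 60 N. Pads are 19 mm wide; open, the fingers measure 130 mm over their backs; the gripper's body (78 mm by 193 mm) begins 47 mm behind the grasp point.
Start: joints at [91.392, 20.546, 0.682, 0, -70.136, -16.507], TCP at [0.176, 0.652, 0.227] pointing down, gripper open.
Joint ranges: [-176.03, 176.03], [-82.01, 121.73], [-58.28, 71.71], [-173.87, 95.51], [-174.79, -0.11], [-173.66, 173.66]. Speed limits (degrees/s): [136.94, 136.94, 172.46, 180, 180, 180].

## Interface

Orientations are given as [roll, pitch, yaw] about the fixed x, y, z axes, in that order (R = Rz(yaw) Ry(pitch) Rx(roll)).
In Python, from plant import sensors, cams, workorder gives the robot as it stands. The module is installed in compiled form; this text tells all that it offers.
- The arm moves only by the shell command python3 -m handwheel 'ROWS' [OPENING] [FORCE]. ROWS is JSON, one flat list of numbers, 4 for each row, row after row: the shift along the tool's x, y, z in cm, then the turn about the tool's x in degrees. A call has exactly 10 rows; each row is the pose to reach, as a shift and turn from the pose commanded when the call began, along the tool's axes at that moment; what a row does not reach only later rows make up. A row lasts 1/8 s, in which the tool goes at most 62.5 mm and 10.7 degrees, less where a joint would pass 70% of its speed; a pose out of reach is approached as far as the arm can. A call with a gripper value outside its range is refused whole. OPENING is the finger opening in cm, from 0 to 8.76, set as the call begins (- or left out, the last holds). The fingers move at their own pace and stop on an object; FORCE is the grip in N (left out, the last holds). Time passes only in rows, so rows that repeat a pose let the fingers close, or fill a call up. It gives the time, the measured TCP pose, the force and the opening at its end, in the units of the state.
- sensors.get_state(): the state, without advancing time (a new reading comes with each control period).
- cams.capture(name): name is "scene" or "top" or "wrist"; returns a dict with "image" (400x640x3 uint8, red, green, blue), "fov_y" (degrees; the focal length in pixels is half the picture's height over the tangent of half this angle, whatever the lens; pixels are square), "cx", "cy" (the principal point, pixels), "xyz" and "rotation" of the camera in the world. Camera axes: x right, y down, z forward; pixel columns grow to the right and rows downward; lengths in m; the calibration is good to about 2 mm. A picture is of the moment at which its call begins. There is no depth.
- workorder.close_job(): hands the job in, once; it reports no verdict.
The state is a dict: "time_s": time; "joints": joint angles; "qd": joint speeds; "joint_torque": joint torques, N m; "tcp_pos": TCP position; "eef_rot": TCP orientation; "contact_force": force on the tool from outside, world axes, zero at the start; "moment": the same for the moment, N m; "gripper_width": finger opening in m.
Only numpy, scipy, OpenCV 4.12 (cv2) and the standard library are available. Lean on these libraries where they do the work, as an engineer would, in place of code of your own. Each camera call takes 0.05 s, during which the arm holds its last target.

## Working session

There is one attempt and no reset: what is moved stays moved. The work goes in short steps, Python scripts to look and compute and a shell command to move; the robot and the scene stay as the last step left them, time stands still between calls to the robot, and variables do not carry over. Pictures are saved under pics/ and viewed, and the job is handed in when it is done.

```bash
mkdir -p pics; cat > h.py <<'E'
import numpy as np, cv2
from plant import sensors, cams, workorder
def cap(n,f=None):
    c=cams.capture(n)
    if f: cv2.imwrite('pics/'+f,cv2.cvtColor(c['image'],cv2.COLOR_RGB2BGR))
    return c
def ray(c,u,v):
    f=200/np.tan(np.radians(c['fov_y'])/2)
    d=np.array([(u-c['cx'])/f,(v-c['cy'])/f,1.]); return np.array(c['rotation'])@d
def onz(c,u,v,z):
    d=ray(c,u,v); p=np.array(c['xyz']); return p+d*(z-p[2])/d[2]
def proj(c,P):
    f=200/np.tan(np.radians(c['fov_y'])/2)
    q=np.array(c['rotation']).T@(np.array(P)-np.array(c['xyz'])); return np.array([c['cx']+f*q[0]/q[2],c['cy']+f*q[1]/q[2]])
E
python3 - <<'E'
from h import *
import pickle
d={}
for n in ['scene','top','wrist']:
    c=cap(n,n+'0.png'); d[n]=c; print(n,c['fov_y'],c['cx'],c['cy'],c['xyz'],np.array(c['rotation']).round(4).tolist())
pickle.dump(d,open('c0.pkl','wb'))
print(sensors.get_state())
E
```

```text
scene 54.54235319181851 325.6802605654014 194.00680303416908 [ 1.07619425 -0.22512704  0.71994368] [-140.2326, 0.8295, 67.5834]
top 44.99906100158165 317.74676723880765 203.81761553068813 [ 0.36749367 -0.03629072  1.14904096] [-169.6566, 0.624, -90.5514]
wrist 66.23616983918014 317.8994387977377 198.38220006122697 [0.2473745  0.63199446 0.3831029 ] [164.2535, -0.166, -105.1003]
{'time_s': 0.15, 'joints': array([ 9.13914399e+01,  2.05801659e+01,  6.46189572e-01, -1.22025966e-02,
       -7.01380143e+01, -1.65054677e+01]), 'qd': array([ 0.06542793, -0.13727418,  0.17808174, -0.00607258,  0.10447166,
        0.14124458]), 'joint_torque': array([-9.75199619e-04, -5.83279717e+01,  2.93289489e+01,  7.00121239e+00,
        8.75062920e-03, -1.11120551e-04]), 'tcp_pos': array([0.17596141, 0.65127287, 0.22586913]), 'eef_rot': array([  7.45171238,  89.9271008 , -97.66646852]), 'contact_force': array([-0.55156088,  0.01602203,  0.29488751]), 'moment': array([-0.02122532,  0.02123802,  0.00820142]), 'gripper_width': 0.08775039992420397}
```

```bash
python3 - <<'E'
s=open('h.py').read()
s=s.replace("import numpy as np, cv2","import numpy as np, cv2\nfrom scipy.spatial.transform import Rotation as Ro\ndef RM(r): return Ro.from_euler('xyz',r,degrees=True).as_matrix()")
s=s.replace("np.array(c['rotation'])","RM(c['rotation'])")
open('h.py','w').write(s)
E
```

```text
(no output)
```

View pics/scene0.png

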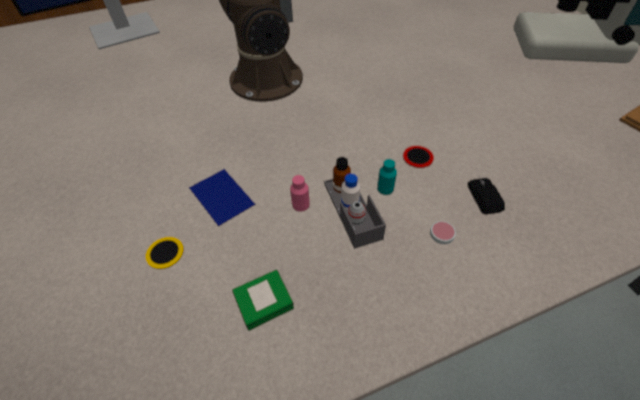

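View pics/top0.png

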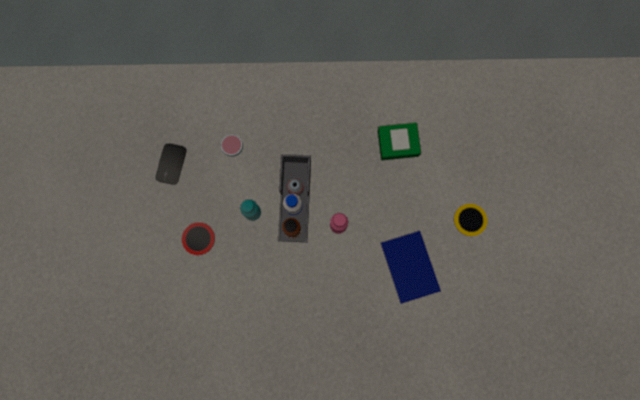

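View pics/wrist0.png

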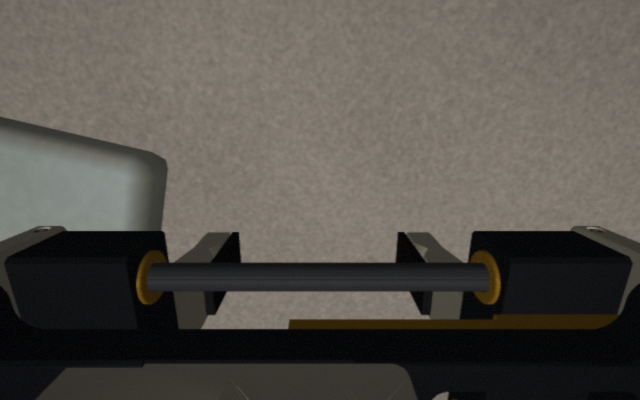

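```bash
python3 - <<'E'
import cv2,numpy as np
t=cv2.imread('pics/top0.png'); s=cv2.imread('pics/scene0.png')
def cr(i,u0,v0,w,h,k,f):
    a=cv2.resize(i[v0:v0+h,u0:u0+w],None,fx=k,fy=k,interpolation=cv2.INTER_CUBIC)
    a=cv2.convertScaleAbs(a,alpha=1.6)
    for x in range(0,w,10): cv2.putText(a,str(u0+x),(x*k,8),0,.3,(255,255,255)); cv2.line(a,(x*k,10),(x*k,14),(255,255,255))
    for y in range(0,h,10): cv2.putText(a,str(v0+y),(0,y*k+4),0,.3,(255,255,255))
    cv2.imwrite('pics/'+f,a)
cr(t,225,140,130,110,6,'t_a.png')
cr(t,370,110,130,100,6,'t_b1.png')
cr(t,370,200,130,110,6,'t_b2.png')
cr(t,150,130,80,130,4,'t_c.png')
cr(s,280,140,130,110,6,'s_a.png')
E
```

```text
(no output)
```

View pics/t_a.png

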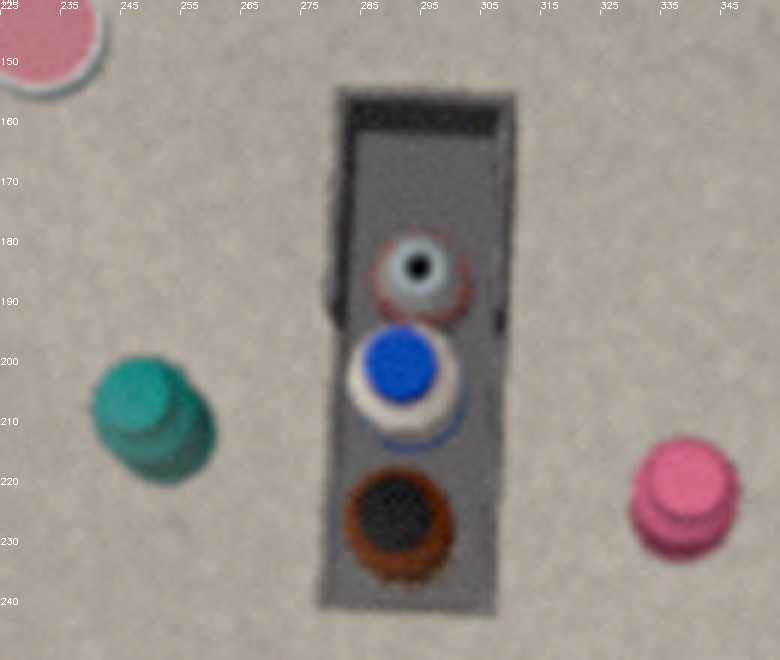

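View pics/s_a.png

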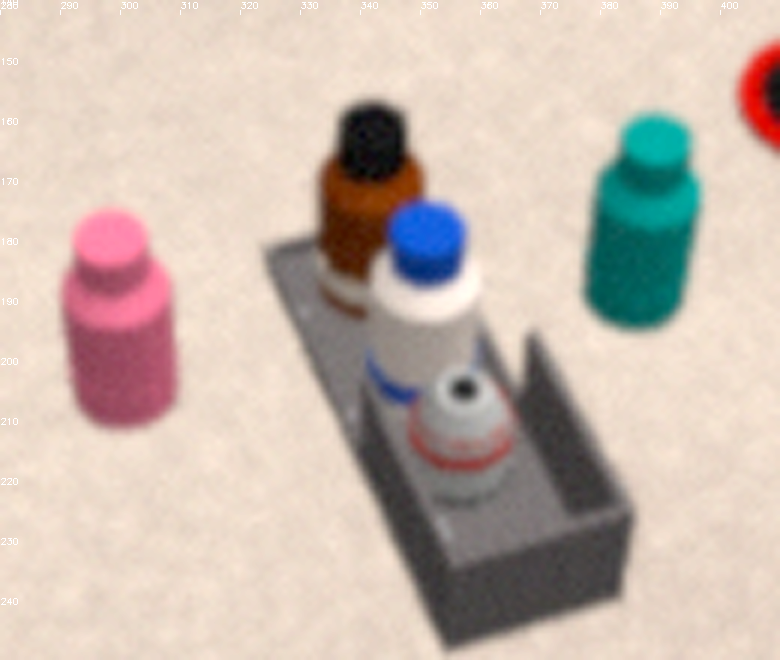

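View pics/t_b2.png

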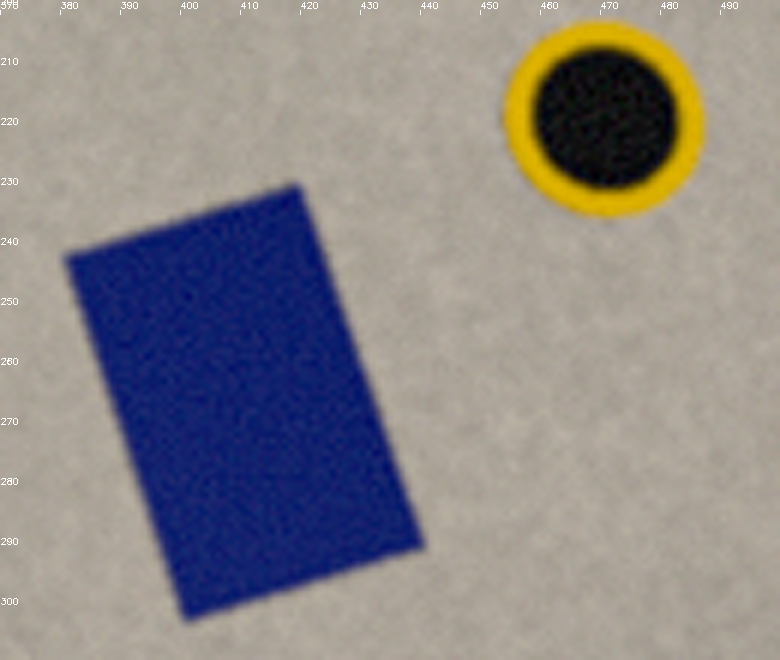

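View pics/t_c.png

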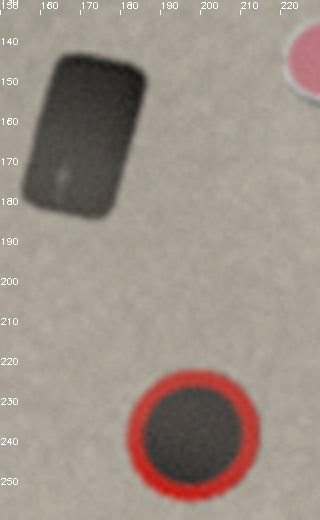

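```bash
python3 - <<'E'
from h import *
import pickle
d=pickle.load(open('c0.pkl','rb')); t=d['top']; s=d['scene']
P=lambda c,u,v,z: onz(c,u,v,z)[:2].round(4)
print('TOP caps: white',P(t,291.5,200.2,.094),'amber',P(t,290.3,225.2,.094),'lens',P(t,294.3,184.2,.054))
print('scene: white',P(s,351,176.5,.094),'amber',P(s,342,159,.094),'lens',P(s,357,204.5,.054))
bl,br,fl,fr=[P(t,281,155,.056),P(t,310.6,155.6,.056),P(t,278,240.7,.01),P(t,307,242,.01)]
print('rack',bl,br,fl,fr, np.linalg.norm(bl-br),np.linalg.norm(fl-fr),np.linalg.norm(bl-fl),'c',(bl+br+fl+fr)/4,'yaw',np.degrees(np.arctan2(*((bl+br-fl-fr)[::-1]))))
m=[P(t,380.6,242.4,.003),P(t,419.4,230.4,.003),P(t,440.4,291,.003),P(t,400.8,303,.003)]
print('mat',m,sum(m)/4,[np.linalg.norm(m[i]-m[i-1]) for i in range(4)])
v=(m[0]+m[1]-m[2]-m[3]);print('matyaw',np.degrees(np.arctan2(v[1],v[0])))
print('red',P(t,197.9,238.5,.005),P(s,418,156.5,.005),'yel',P(t,470.5,219.5,.005),P(s,165,252.5,.005))
print('redw',np.linalg.norm(P(t,181.3,238.5,.005)-P(t,214.5,238.5,.005)))
print('teal',P(t,247.7,204.7+1,.09),'pink',P(t,340,220.5,.09),'dish',P(t,232,145.5,.014),'mouse',P(t,171,163.5,.03),'box',P(t,399,140.5,.034))
g=sensors.get_state(); print(RM(g['eef_rot']).round(3))
w=d['wrist'];print(RM(w['rotation']).round(3))
E
```

```text
TOP caps: white [0.569  0.0317] amber [0.5129 0.0343] lens [0.6144 0.0278]
scene: white [0.5669 0.0348] amber [0.5102 0.0386] lens [0.6145 0.0288]
rack [0.6845 0.0588] [ 0.6822 -0.0107] [0.4879 0.0691] [4.84e-01 4.00e-04] 0.06953804713967741 0.06881060964705951 0.19686962691080614 c [0.58465 0.0294 ] yaw -3.1026619682971486
mat [array([ 0.4819, -0.1742]), array([ 0.5096, -0.2675]), array([ 0.367 , -0.3096]), array([ 0.3405, -0.2164])] [ 0.42475  -0.241925] [np.float64(0.1475628679580334), np.float64(0.09732512522468187), np.float64(0.14868480083720736), np.float64(0.09689422067388744)]
matyaw 16.53252026613963
red [0.4957 0.2607] [0.4991 0.2609] yel [ 0.5342 -0.39  ] [ 0.5378 -0.3871]
redw 0.07940403012442127
teal [0.5584 0.1297] pink [ 0.5228 -0.0755] dish [0.7224 0.1826] mouse [0.6743 0.3253] box [ 0.7234 -0.2226]
[[-0.     0.965 -0.261]
 [-0.001 -0.261 -0.965]
 [-1.     0.     0.001]]
[[-0.261 -0.929 -0.263]
 [-0.965  0.251  0.068]
 [ 0.003  0.271 -0.962]]
```

```bash
cat >> h.py <<'E'
def go(x,y,z,ang,n=1):
    """shift in tool axes (cm) + turn (deg) to world TCP x,y,z with tool z heading ang"""
    g=sensors.get_state(); R=RM(g['eef_rot']); d=R.T@(np.array([x,y,z])-g['tcp_pos'])*100
    a=np.degrees(np.arctan2(R[1,2],R[0,2])); t=-((ang-a+180)%360-180)
    print('t',round(g['time_s'],2),'tcp',g['tcp_pos'].round(4),'ang',a.round(2),'w',round(g['gripper_width'],4),'F',g['contact_force'].round(1),'j',g['joints'].round(0))
    print('shift',d.round(2),'turn',round(t,1))
E
python3 -c "
from h import *
go(.5116,.0365,.227,-93.3)"
```

```text
t 0.15 tcp [0.176  0.6513 0.2259] ang -105.12 w 0.0878 F [-0.6  0.   0.3] j [ 91.  21.   1.  -0. -70. -17.]
shift [-4.000e-02  4.844e+01  5.060e+01] turn -11.8
```

```bash
python3 -m handwheel '[0,2,2,0,0,5,5.3,0,0,9,9.4,0,0,13,13.6,0,0,17,17.8,0,0,21,22,0,0,25,26.1,0,0,29,30.3,0,0,33,34.5,0,0,36,37.6,0]' 6.4 15; python3 -c "
from h import *
go(.5116,.0365,.227,-93.3)"
```

```text
time_s: 1.4
tcp_pos: [0.426, 0.1927, 0.2267]
eef_rot: [164.4, 90.0, 59.2]
contact_force: [1.0, 1.0, -1.3]
gripper_width: 0.0642
t 1.4 tcp [0.426  0.1927 0.2267] ang -105.16 w 0.0642 F [ 1.   1.  -1.3] j [ 49.   1. -24.  -0. -65.  26.]
shift [-0.03 12.35 12.84] turn -11.9
```

```bash
python3 -m handwheel '[0,2,2,-2,0,4,4.1,-4,0,6,6.2,-6,0,8,8.3,-8,0,9.5,9.9,-10,0,11,11.4,-11.9,0,12,12.5,-11.9,0,12.35,12.85,-11.9,0,12.35,12.85,-11.9,0,12.35,12.85,-11.9]'; python3 -c "
from h import *
go(.5116,.0365,.227,-93.3)
c=cap('wrist','w1.png')
P=lambda u,v,z: proj(c,[u,v,z]).round(1)
print(P(.5116,.0365,.094),P(.568,.0333,.094),P(.6145,.0283,.054))"
```

```text
time_s: 2.65
tcp_pos: [0.5111, 0.0389, 0.2266]
eef_rot: [164.0, 90.0, 70.8]
contact_force: [0.1, 0.3, -0.2]
gripper_width: 0.0642
t 2.65 tcp [0.5111 0.0389 0.2266] ang -93.2 w 0.0642 F [ 0.1  0.3 -0.2] j [ 26.   5. -20.  -0. -65.  60.]
shift [-0.04  0.07  0.24] turn 0.1
[319.6 189.9] [319.7 130.7] [321.9  81. ]
```

View pics/w1.png

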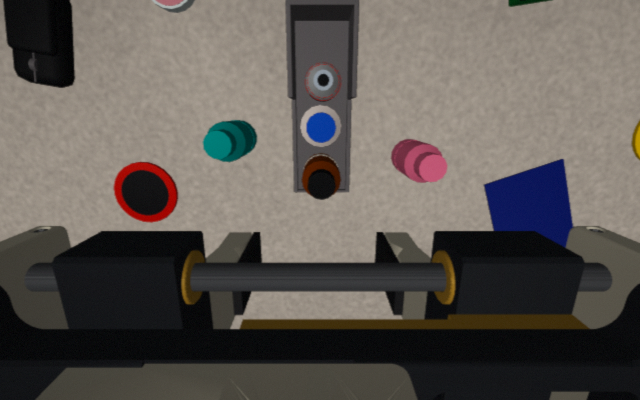

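```bash
python3 - <<'E'
import cv2
i=cv2.imread('pics/w1.png')[60:210,270:370]
cv2.imwrite('pics/w1c.png',cv2.convertScaleAbs(cv2.resize(i,None,fx=4,fy=4,interpolation=2),alpha=2))
from h import *
g=sensors.get_state();c=cap('wrist');print(c['xyz'],c['rotation'],g['tcp_pos'])
P=lambda u,v,z: onz(c,u,v,z)[:2].round(4)
print(P(321,184,.094),P(320.5,127,.094),P(322.5,80,.054))
E
```

```text
[0.58489207 0.03455531 0.38401356] [ 1.64233032e+02 -8.34959462e-02 -9.31682436e+01] [0.51103999 0.03896976 0.22662898]
[0.5174 0.0349] [0.5713 0.0325] [0.6154 0.0277]
```

View pics/w1c.png

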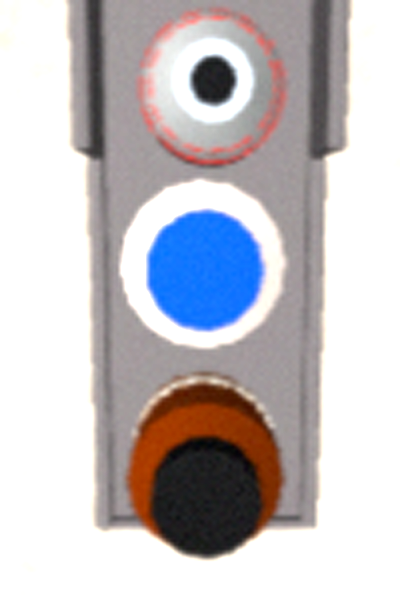

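```bash
python3 -c "
from h import *
go(.5135,.0355,.037,-93.3)"
```

```text
t 2.75 tcp [0.5111 0.0389 0.2267] ang -93.18 w 0.064 F [ 0.7  0.4 -0. ] j [ 26.   5. -19.  -0. -65.  60.]
shift [18.97  0.26  0.33] turn 0.1
```

```bash
python3 -m handwheel '[1,0.26,0.33,0,3,0.26,0.33,0,5.5,0.26,0.33,0,8,0.26,0.33,0,10.5,0.26,0.33,0,13,0.26,0.33,0,15,0.26,0.33,0,17,0.26,0.33,0,18.4,0.26,0.33,0,18.9,0.26,0.33,0]'; python3 -c "
from h import *
cap('wrist','w2.png');cap('scene','s2.png')
go(.5135,.0355,.037,-93.3)"
```

```text
time_s: 4.0
tcp_pos: [0.5131, 0.0348, 0.0365]
eef_rot: [-62.5, 89.9, -155.7]
contact_force: [-0.5, -1.2, 1.3]
gripper_width: 0.0642
t 4.1 tcp [0.5135 0.035  0.0372] ang -93.21 w 0.0637 F [ 0.7 -0.4 -0.1] j [ 26.  18. -33.   0. -40.  61.]
shift [ 0.02 -0.   -0.05] turn 0.1
```

View pics/w2.png

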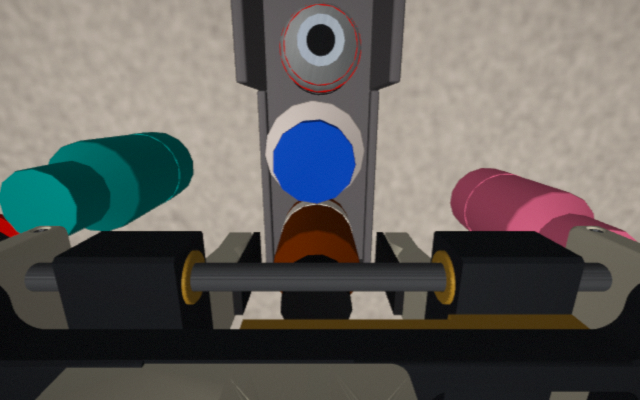

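The amber bottle (edges at columns 275–357) sits centred between the fingers (260–376), so I'm closing on it.

```bash
python3 -m handwheel '[0,0,0,0,0,0,0,0,0,0,0,0,0,0,0,0,0,0,0,0,0,0,0,0,0,0,0,0,0,0,0,0,0,0,0,0,0,0,0,0]' 3.5 15; python3 -c "
from h import *
go(.464,-.230,.16,-93.3)"
```

```text
time_s: 5.35
tcp_pos: [0.514, 0.0352, 0.038]
eef_rot: [106.2, 90.0, 13.0]
contact_force: [-1.5, -0.4, 6.0]
gripper_width: 0.0418
t 5.35 tcp [0.514  0.0352 0.038 ] ang -93.2 w 0.0418 F [-1.5 -0.4  6. ] j [ 26.  18. -33.   0. -40.  61.]
shift [-12.21  -3.5   26.76] turn 0.1
```

```bash
python3 -m handwheel '[-0.5,0,0,0,-1.5,0,0,0,-3,0,0,0,-4.5,0,0,0,-6,0,0,0,-7.5,0,0,0,-9,0,0,0,-10.5,0,0,0,-12,0,0,0,-12.5,0,0,0]'; python3 -c "
from h import *
go(.464,-.230,.16,-93.3)"
```

```text
time_s: 6.6
tcp_pos: [0.5141, 0.0353, 0.1638]
eef_rot: [114.9, 89.9, 21.7]
contact_force: [0.6, -0.1, -0.9]
gripper_width: 0.0416
t 6.6 tcp [0.5141 0.0353 0.1638] ang -93.21 w 0.0416 F [ 0.6 -0.1 -0.9] j [ 26.   8. -24.   0. -57.  61.]
shift [ 0.36 -3.52 26.76] turn 0.1
```

```bash
python3 -m handwheel '[0,-0.2,1.2,0,0,-0.6,4,0,0,-1,7.2,0,0,-1.4,10.6,0,0,-1.8,14,0,0,-2.2,17.4,0,0,-2.6,20.8,0,0,-3,23.8,0,0,-3.3,25.8,0,0,-3.5,26.7,0]'; python3 -c "
from h import *
c=cap('wrist','w3.png')
go(.464,-.230,.0365,-93.3)"
```

```text
time_s: 7.85
tcp_pos: [0.4626, -0.2307, 0.1618]
eef_rot: [-96.0, 89.9, 170.7]
contact_force: [-0.4, -0.3, -1.0]
gripper_width: 0.0422
t 7.9 tcp [ 0.4626 -0.2309  0.1619] ang -93.29 w 0.0421 F [-0.3 -0.8 -1.5] j [ -5.   9. -24.  -0. -57.  91.]
shift [12.54  0.16 -0.1 ] turn 0.0
```

View pics/w3.png

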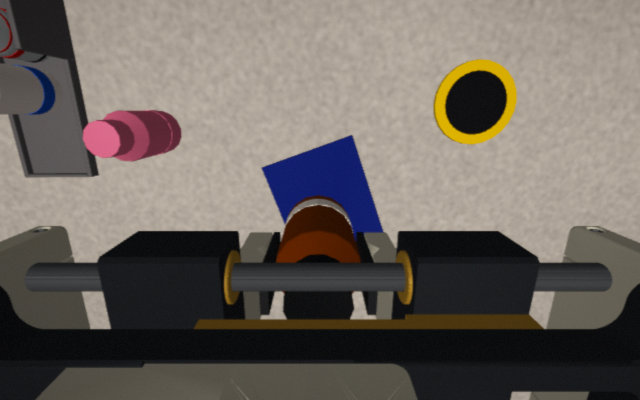

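```bash
python3 -m handwheel '[1,0.1,0,0,3,0.1,0,0,5,0.1,0,0,7,0.1,0,0,9,0.1,0,0,10.5,0.1,0,0,11.5,0.1,0,0,12.1,0.1,0,0,12.4,0.1,0,0,12.5,0.1,0,0]'; python3 -c "
from h import *
go(.464,-.230,.0365,-93.3)"
```

```text
time_s: 9.15
tcp_pos: [0.465, -0.2297, 0.0378]
eef_rot: [81.4, 90.0, -11.8]
contact_force: [-0.6, -0.2, -0.8]
gripper_width: 0.0417
t 9.15 tcp [ 0.465  -0.2297  0.0378] ang -93.21 w 0.0417 F [-0.6 -0.2 -0.8] j [ -5.  18. -32.   0. -40.  91.]
shift [ 0.13 -0.1   0.04] turn 0.1
```

```bash
python3 -m handwheel '[0.05,0,0,0,0.1,0,0,0,0.1,0,0,0,0.13,0,0,0,0.13,0,0,0,0.13,0,0,0,0.13,0,0,0,0.13,0,0,0,0.13,0,0,0,0.13,0,0,0]';python3 -m handwheel '[0,0,0,0,0,0,0,0,0,0,0,0,0,0,0,0,0,0,0,0,0,0,0,0,0,0,0,0,0,0,0,0,0,0,0,0,0,0,0,0]' 6.4; python3 -c "
from h import *
c=cap('wrist','w4.png')
go(.464,-.230,.0365,-93.3)"
```

```text
time_s: 10.4
tcp_pos: [0.465, -0.2297, 0.037]
eef_rot: [73.3, 90.0, -19.9]
contact_force: [-1.5, 1.6, 7.2]
gripper_width: 0.0416
time_s: 11.65
tcp_pos: [0.4647, -0.2296, 0.0363]
eef_rot: [-75.8, 90.0, -169.1]
contact_force: [-1.0, -0.5, 0.2]
gripper_width: 0.0638
t 11.7 tcp [ 0.4647 -0.2296  0.0363] ang -93.22 w 0.064 F [-0.5 -0.2  0.4] j [ -5.  18. -32.   0. -40.  91.]
shift [-0.02 -0.07  0.04] turn 0.1
```

View pics/w4.png

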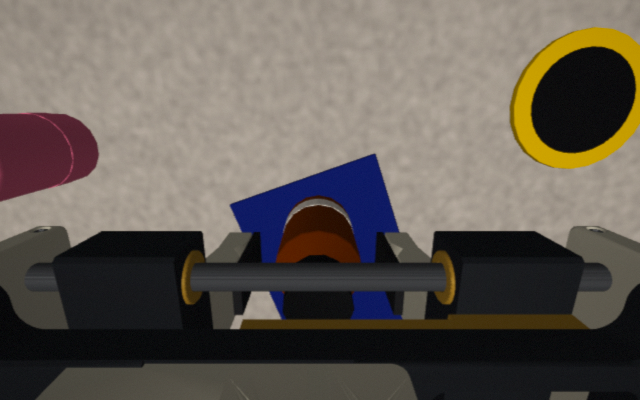

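```bash
python3 -m handwheel '[-0.6,0,0,0,-2,0,0,0,-4,0,0,0,-6,0,0,0,-8,0,0,0,-10,0,0,0,-11.5,0,0,0,-12.5,0,0,0,-13,0,0,0,-13.3,0,0,0]'; python3 -c "
from h import *
go(.5695,.0325,.17,-93.3)"
```

```text
time_s: 12.95
tcp_pos: [0.4645, -0.2296, 0.1691]
eef_rot: [-101.4, 90.0, 165.4]
contact_force: [-0.3, -0.3, 0.8]
gripper_width: 0.0641
t 12.95 tcp [ 0.4645 -0.2296  0.1691] ang -93.22 w 0.0641 F [-0.3 -0.3  0.8] j [ -5.   9. -24.  -0. -58.  91.]
shift [ -0.09   9.01 -26.75] turn 0.1
```

```bash
python3 -m handwheel '[0,0.7,-2,0,0,1.8,-5.3,0,0,3,-9,0,0,4.2,-12.6,0,0,5.5,-16.4,0,0,6.7,-20,0,0,7.8,-23.2,0,0,8.6,-25.5,0,0,9,-26.75,0,0,9,-26.75,0]'; python3 -c "
from h import *
c=cap('wrist','w5.png')
go(.5695,.0325,.037,-93.3)
print(proj(c,[.5695,.0325,.094]),proj(c,[.6137,.0295,.054]))"
```

```text
time_s: 14.2
tcp_pos: [0.5695, 0.0326, 0.1689]
eef_rot: [-65.7, 90.0, -158.9]
contact_force: [0.1, -0.1, -0.1]
gripper_width: 0.064
t 14.25 tcp [0.5693 0.0321 0.169 ] ang -93.21 w 0.0639 F [-0.9 -1.   0.4] j [ 23.  13. -17.  -0. -59.  64.]
shift [13.2   0.03 -0.04] turn 0.1
[317.22106058 208.4986667 ] [317.83691102 146.74768993]
```

View pics/w5.png

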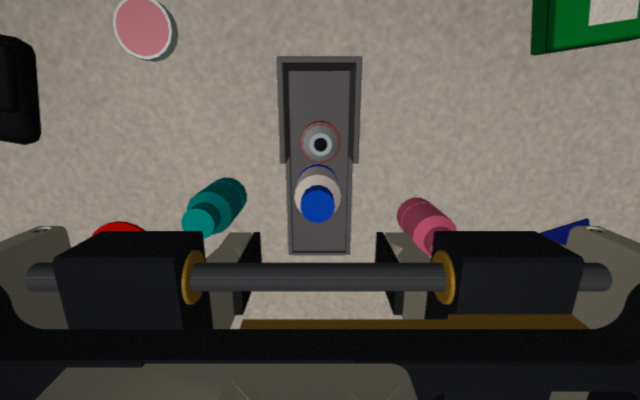

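White cap top is at about (318,205) against (317,208) predicted, and the lens at (320,144): agreement within 3 mm. Descending.

```bash
python3 -m handwheel '[0.6,0.1,0,0,2,0.1,0,0,4,0.1,0,0,6,0.1,0,0,8,0.1,0,0,10,0.1,0,0,11.5,0.1,0,0,12.5,0.1,0,0,13,0.1,0,0,13.2,0.1,0,0]';python3 -c "
from h import *
c=cap('wrist','w6.png')"
```

```text
time_s: 15.5
tcp_pos: [0.5708, 0.0324, 0.0373]
eef_rot: [100.8, 90.0, 7.6]
contact_force: [0.1, -0.7, 0.1]
gripper_width: 0.0639
```

View pics/w6.png

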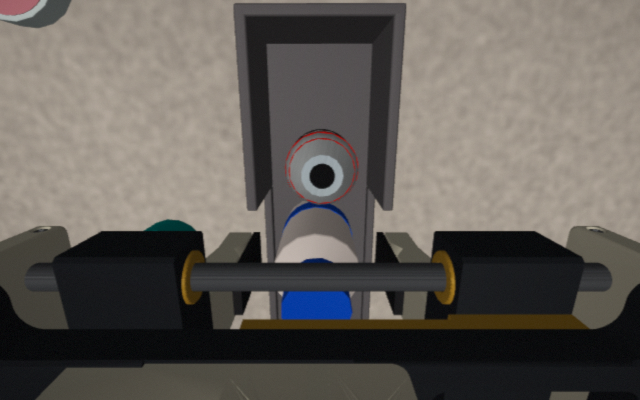

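White bottle's edges (275–356) lie between the jaws (260–376). Gripping and lifting.

```bash
python3 -m handwheel '[0,0,0,0,0,0,0,0,0,0,0,0,0,0,0,0,0,0,0,0,0,0,0,0,0,0,0,0,0,0,0,0,0,0,0,0,0,0,0,0]' 3.5 15;  python3 -m handwheel '[-0.5,0,0,0,-1.5,0,0,0,-3,0,0,0,-4.5,0,0,0,-6,0,0,0,-7.5,0,0,0,-9,0,0,0,-10.5,0,0,0,-12,0,0,0,-12.5,0,0,0]'; python3 -c "
from h import *
c=cap('wrist','w7.png')
go(.391,-.251,.16,-93.3)"
```

```text
time_s: 16.8
tcp_pos: [0.5708, 0.0325, 0.0376]
eef_rot: [110.0, 90.0, 16.8]
contact_force: [-0.3, 0.7, 5.1]
gripper_width: 0.042
time_s: 18.05
tcp_pos: [0.5711, 0.0326, 0.1636]
eef_rot: [111.4, 89.9, 18.2]
contact_force: [1.0, -0.3, -2.0]
gripper_width: 0.0417
t 18.1 tcp [0.5711 0.0325 0.1636] ang -93.21 w 0.042 F [-0.4 -0.6 -0.2] j [ 23.  14. -18.   0. -58.  64.]
shift [  0.32 -16.4   29.31] turn 0.1
```

View pics/w7.png

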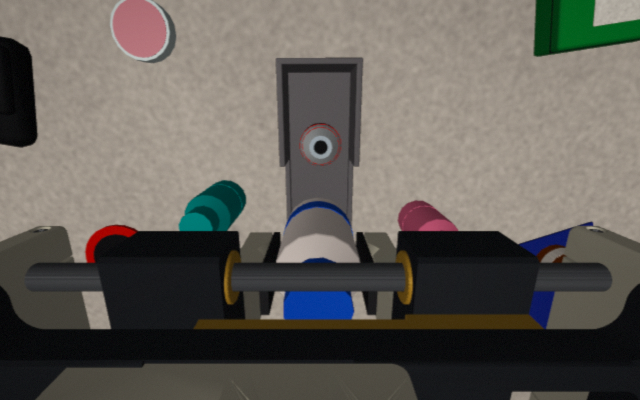

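```bash
python3 -m handwheel '[0,-0.8,1.4,0,0,-2.4,4.3,0,0,-4.4,7.9,0,0,-6.5,11.6,0,0,-8.6,15.4,0,0,-10.7,19.1,0,0,-12.8,22.9,0,0,-14.6,26.1,0,0,-15.9,28.4,0,0,-16.4,29.3,0]'; python3 -c "
from h import *
go(.391,-.251,.0365,-93.3)"
```

```text
time_s: 19.35
tcp_pos: [0.3885, -0.252, 0.1617]
eef_rot: [-103.3, 89.9, 163.4]
contact_force: [0.0, 0.8, -1.4]
gripper_width: 0.0418
t 19.35 tcp [ 0.3885 -0.252   0.1617] ang -93.33 w 0.0418 F [ 0.   0.8 -1.4] j [ -9.   4. -30.  -0. -56.  95.]
shift [12.52  0.25 -0.11] turn -0.0
```

```bash
python3 -m handwheel '[1,0,0,0,3,0,0,0,5,0,0,0,7,0,0,0,9,0,0,0,10.5,0,0,0,11.5,0,0,0,12.2,0,0,0,12.5,0,0,0,12.6,0,0,0]'; python3 -m handwheel '[0,0,0,0,0,0,0,0,0,0,0,0,0,0,0,0,0,0,0,0,0,0,0,0,0,0,0,0,0,0,0,0,0,0,0,0,0,0,0,0]'
python3 -c "
from h import *
go(.391,-.251,.0365,-93.3)"
```

```text
time_s: 20.6
tcp_pos: [0.3906, -0.2509, 0.0365]
eef_rot: [80.1, 90.0, -13.1]
contact_force: [-2.1, 3.0, 8.7]
gripper_width: 0.0417
time_s: 21.85
tcp_pos: [0.3908, -0.251, 0.0365]
eef_rot: [73.7, 90.0, -19.5]
contact_force: [-0.4, 1.3, 5.6]
gripper_width: 0.0416
t 21.85 tcp [ 0.3908 -0.251   0.0365] ang -93.2 w 0.0416 F [-0.4  1.3  5.6] j [ -8.  14. -39.   0. -37.  95.]
shift [ 0.    0.02 -0.01] turn 0.1
```

Touching down; release and rise.

```bash
python3 -m handwheel '[0,0,0,0,0,0,0,0,0,0,0,0,0,0,0,0,0,0,0,0,0,0,0,0,0,0,0,0,0,0,0,0,0,0,0,0,0,0,0,0]' 6.4;python3 -m handwheel '[-0.6,0,0,0,-2,0,0,0,-4,0,0,0,-6,0,0,0,-8,0,0,0,-10,0,0,0,-11.5,0,0,0,-12.5,0,0,0,-13,0,0,0,-13.3,0,0,0]'; python3 -c "
from h import *
c=cap('top','t8.png');c=cap('scene','s8.png')
go(.6145,.0285,.17,-183.3)"
python3 - <<'E'
import cv2
a=cv2.imread('pics/s8.png')[120:300,150:420];cv2.imwrite('pics/s8c.png',cv2.resize(a,None,fx=3,fy=3,interpolation=2))
E
```

```text
time_s: 23.1
tcp_pos: [0.3904, -0.251, 0.0363]
eef_rot: [129.0, 90.0, 35.8]
contact_force: [0.3, 0.7, -0.2]
gripper_width: 0.0641
time_s: 24.35
tcp_pos: [0.3903, -0.2509, 0.1692]
eef_rot: [-112.1, 90.0, 154.7]
contact_force: [-0.1, -0.1, 0.8]
gripper_width: 0.0638
t 24.45 tcp [ 0.3904 -0.251   0.1692] ang -93.21 w 0.064 F [ 0.4 -0.7  0.5] j [ -8.   3. -30.  -0. -57.  95.]
shift [ -0.09  20.81 -29.16] turn 90.1
```

View pics/s8c.png

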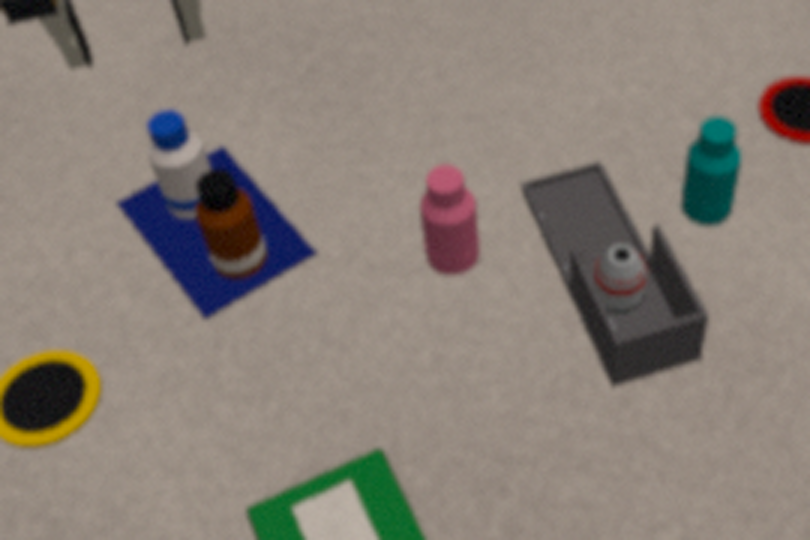

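View pics/t8.png

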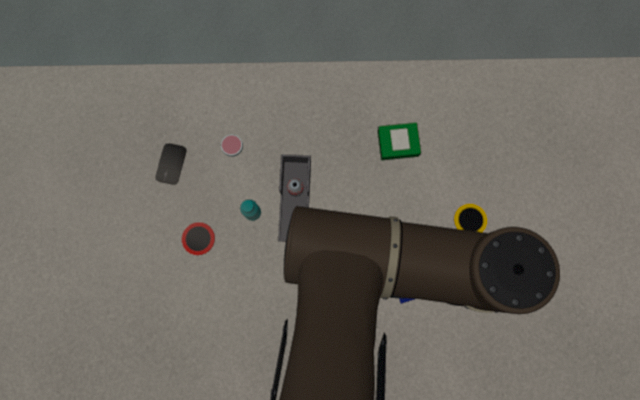

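Both bottles stand on the mat, lens undisturbed. Going over to the lens with the jaws turned 90°.

```bash
python3 -m handwheel '[0,1.5,-2,8,0,3.5,-5,17,0,6,-8.4,27,0,8.5,-12,37,0,11,-15.5,47,0,13.5,-19,57,0,16,-22.4,67,0,18.4,-25.8,76,0,20,-28,84,0,20.8,-29.2,90.1]';python3 -m handwheel '[0,0,0,0,0,0,0,0,0,0,0,0,0,0,0,0,0,0,0,0,0,0,0,0,0,0,0,0,0,0,0,0,0,0,0,0,0,0,0,0]'; python3 -c "
from h import *
c=cap('wrist','w9.png');
print(proj(c,[.6145,.0285,.054]))
go(.6145,.0285,.01,-183.3)"
```

```text
time_s: 25.7
tcp_pos: [0.615, 0.0301, 0.168]
eef_rot: [22.9, 89.9, -160.5]
contact_force: [0.3, -0.2, 0.7]
gripper_width: 0.064
time_s: 26.95
tcp_pos: [0.6145, 0.0289, 0.1693]
eef_rot: [107.8, 90.0, -75.5]
contact_force: [-0.1, 0.0, -0.2]
gripper_width: 0.0639
[318.58638432 194.79066275]
t 27.0 tcp [0.6144 0.0289 0.1692] ang 176.69 w 0.0639 F [ 0.2 -0.1 -0.5] j [ 21.  17. -12.  -0. -61. -24.]
shift [ 1.592e+01  4.000e-02 -1.000e-02] turn -0.0
```

View pics/w9.png

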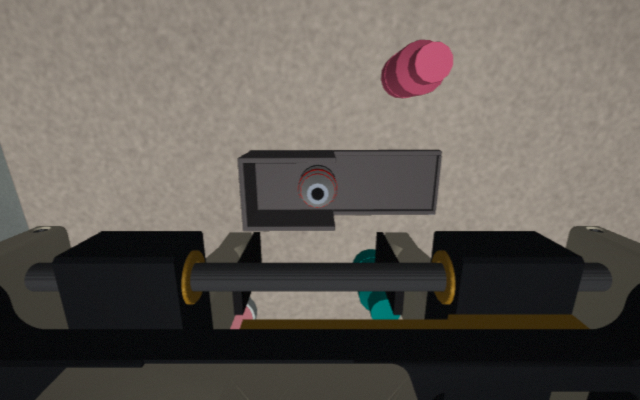

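```bash
python3 -m handwheel '[0.6,0.04,0,0,2,0.08,0,0,4,0.08,0,0,6,0.08,0,0,8,0.08,0,0,9.5,0.08,0,0,10.5,0.08,0,0,11,0.08,0,0,11.2,0.08,0,0,11.2,0.08,0,0]'; python3 -c "
from h import *
c=cap('wrist','w10.png');
go(.6145,.028,.009,-183.3)"
```

```text
time_s: 28.25
tcp_pos: [0.6147, 0.0282, 0.0576]
eef_rot: [-160.9, 90.0, 15.8]
contact_force: [0.6, 0.1, 0.2]
gripper_width: 0.0638
t 28.3 tcp [0.6147 0.0282 0.0578] ang 176.69 w 0.0642 F [-0.6 -1.   0.5] j [ 21.  24. -19.   0. -47. -24.]
shift [4.88 0.02 0.03] turn -0.0
```

View pics/w10.png

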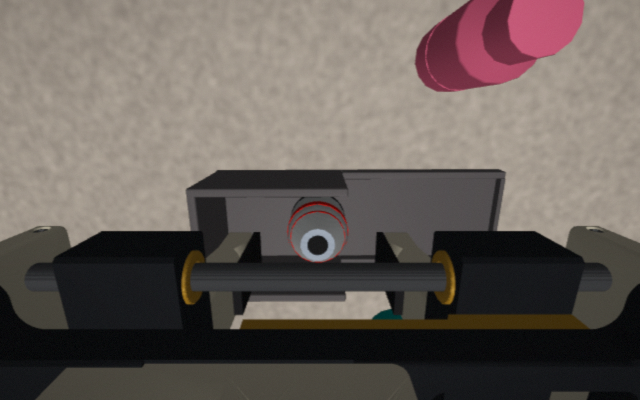

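The lens (column 318) is centred between the jaws (260–376), and the fingers are clear of the walls. Continuing down and gripping.

```bash
python3 -m handwheel '[0.5,0,0,0,1.2,0,0,0,2,0,0,0,2.7,0,0,0,3.4,0,0,0,4,0,0,0,4.4,0,0,0,4.7,0,0,0,4.85,0,0,0,4.85,0,0,0]'; python3 -m handwheel '[0,0,0,0,0,0,0,0,0,0,0,0,0,0,0,0,0,0,0,0,0,0,0,0,0,0,0,0,0,0,0,0,0,0,0,0,0,0,0,0]' 3.2 20; python3 -c "
from h import *
c=cap('wrist','w11.png');
go(.497,.261,.16,-183.3)"
```

```text
time_s: 29.55
tcp_pos: [0.6144, 0.0281, 0.0088]
eef_rot: [143.7, 90.0, -39.6]
contact_force: [-0.2, 0.6, 0.1]
gripper_width: 0.0641
time_s: 30.8
tcp_pos: [0.6145, 0.0281, 0.0089]
eef_rot: [-163.1, 90.0, 13.5]
contact_force: [0.3, -0.0, 2.0]
gripper_width: 0.0375
t 30.85 tcp [0.6145 0.0281 0.0088] ang 176.69 w 0.038 F [0.5 0.5 2.4] j [ 21.  27. -21.   0. -42. -24.]
shift [-15.12 -22.57  13.08] turn -0.0
```

View pics/w11.png

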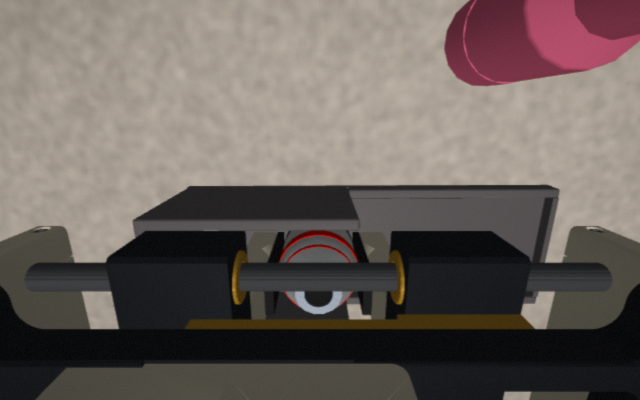

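```bash
python3 -m handwheel '[-0.5,0,0,0,-1.5,0,0,0,-3,0,0,0,-5,0,0,0,-7,0,0,0,-9,0,0,0,-11,0,0,0,-13,0,0,0,-14.5,0,0,0,-15.2,0,0,0]'; python3 -m handwheel '[0,-1.2,0.7,0,0,-3.6,2.1,0,0,-6.2,3.6,0,0,-9,5.2,0,0,-11.8,6.8,0,0,-14.6,8.5,0,0,-17.4,10.1,0,0,-20,11.6,0,0,-21.8,12.6,0,0,-22.5,13.1,0]'; python3 -m handwheel '[0,0,0,0,0,0,0,0,0,0,0,0,0,0,0,0,0,0,0,0,0,0,0,0,0,0,0,0,0,0,0,0,0,0,0,0,0,0,0,0]'; python3 -c "
from h import *
c=cap('wrist','w12.png');cap('scene','s12.png')
print(proj(c,[.497,.261,.005]))
go(.497,.261,.01,-183.3)"
```

```text
time_s: 32.1
tcp_pos: [0.6147, 0.0282, 0.1622]
eef_rot: [-156.5, 89.9, 20.2]
contact_force: [0.3, -0.4, -0.9]
gripper_width: 0.0373
time_s: 33.35
tcp_pos: [0.4958, 0.2612, 0.1603]
eef_rot: [45.4, 90.0, -137.9]
contact_force: [0.9, 0.1, -1.2]
gripper_width: 0.0374
time_s: 34.6
tcp_pos: [0.4966, 0.2603, 0.1608]
eef_rot: [146.8, 90.0, -36.5]
contact_force: [-0.5, -0.1, -1.2]
gripper_width: 0.0376
[318.2792576  185.78286913]
t 34.7 tcp [0.4967 0.2603 0.1608] ang 176.69 w 0.0376 F [ 0.4 -0.4 -0.9] j [ 48.  13. -19.   0. -58. -51.]
shift [15.08 -0.07 -0.03] turn -0.0
```

View pics/w12.png

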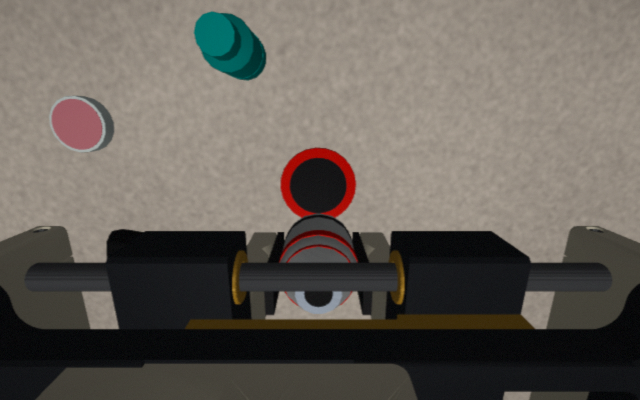

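View pics/s12.png

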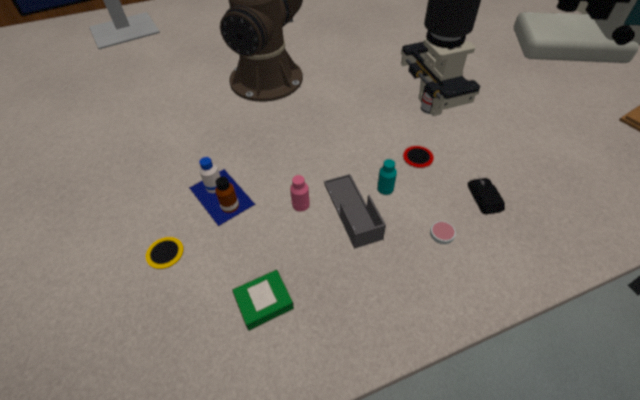

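```bash
python3 -m handwheel '[1,0,0,0,3,0,0,0,5,0,0,0,7,0,0,0,9,0,0,0,11,0,0,0,13,0,0,0,14.3,0,0,0,14.9,0,0,0,15.05,0,0,0]'; python3 -m handwheel '[0,0,0,0,0.05,0,0,0,0.1,0,0,0,0.1,0,0,0,0.1,0,0,0,0.1,0,0,0,0.1,0,0,0,0.1,0,0,0,0.1,0,0,0,0.1,0,0,0]'; python3 -c "
from h import *
c=cap('wrist','w13.png')
go(.497,.261,.01,-183.3)"
```

```text
time_s: 35.95
tcp_pos: [0.4967, 0.2603, 0.0101]
eef_rot: [75.6, 90.0, -107.7]
contact_force: [-0.5, -0.1, -1.9]
gripper_width: 0.0372
time_s: 37.2
tcp_pos: [0.4969, 0.2606, 0.0098]
eef_rot: [-137.7, 90.0, 39.0]
contact_force: [-2.0, -0.6, 6.2]
gripper_width: 0.0375
t 37.25 tcp [0.4969 0.2605 0.0098] ang 176.7 w 0.0376 F [-2.  -0.7  6.4] j [ 48.  23. -28.   0. -38. -51.]
shift [-0.02 -0.05 -0.01] turn -0.0
```

View pics/w13.png

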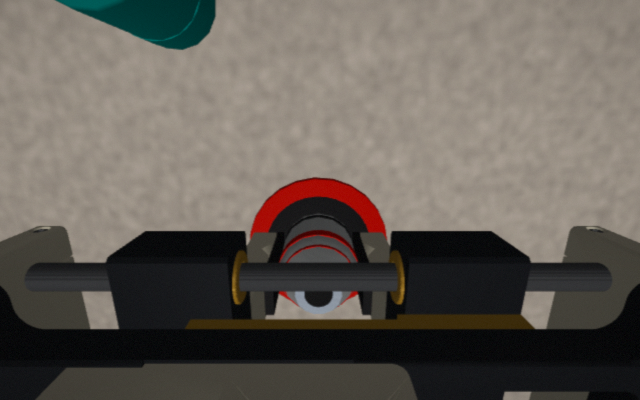

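Lens at column 318, pad spans 249–387 (centre 318), seated with 6 N. Release, rise, and look.

```bash
python3 -m handwheel '[0,0,0,0,0,0,0,0,0,0,0,0,0,0,0,0,0,0,0,0,0,0,0,0,0,0,0,0,0,0,0,0,0,0,0,0,0,0,0,0]' 6.4; python3 -m handwheel '[-0.5,0,0,0,-1.5,0,0,0,-3,0,0,0,-5,0,0,0,-7,0,0,0,-9,0,0,0,-11,0,0,0,-13,0,0,0,-15,0,0,0,-16,0,0,0]';python3 -c "
from h import *
c=cap('wrist','w14.png');c2=cap('scene','s14.png')
print(proj(c,[.4967,.2605,.055]),proj(c,[.4967,.2605,.005]))
go(.391,-.251,.17,-93.3)
import cv2
a=cv2.imread('pics/s14.png')[100:300,150:420];cv2.imwrite('pics/s14c.png',cv2.resize(a,None,fx=2.9,fy=2.9,interpolation=2))"
```

```text
time_s: 38.5
tcp_pos: [0.4967, 0.2603, 0.0093]
eef_rot: [-141.9, 90.0, 34.8]
contact_force: [-0.5, -0.5, -0.4]
gripper_width: 0.0644
time_s: 39.75
tcp_pos: [0.4971, 0.2607, 0.1715]
eef_rot: [-132.5, 89.8, 44.2]
contact_force: [-0.2, -0.1, -0.4]
gripper_width: 0.0641
[319.26599881 194.4586032 ] [319.18975361 182.40903519]
t 39.85 tcp [0.4971 0.2607 0.1709] ang 176.69 w 0.0639 F [-0.1  0.1  0.6] j [ 48.  12. -19.   0. -59. -51.]
shift [-3.00e-02  5.17e+01  7.64e+00] turn -90.0
```

View pics/w14.png

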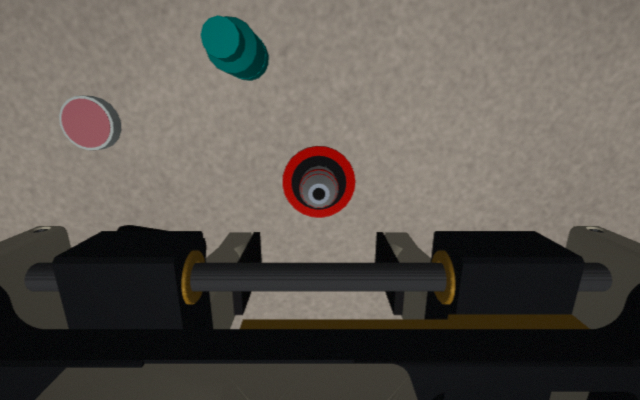

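View pics/s14c.png

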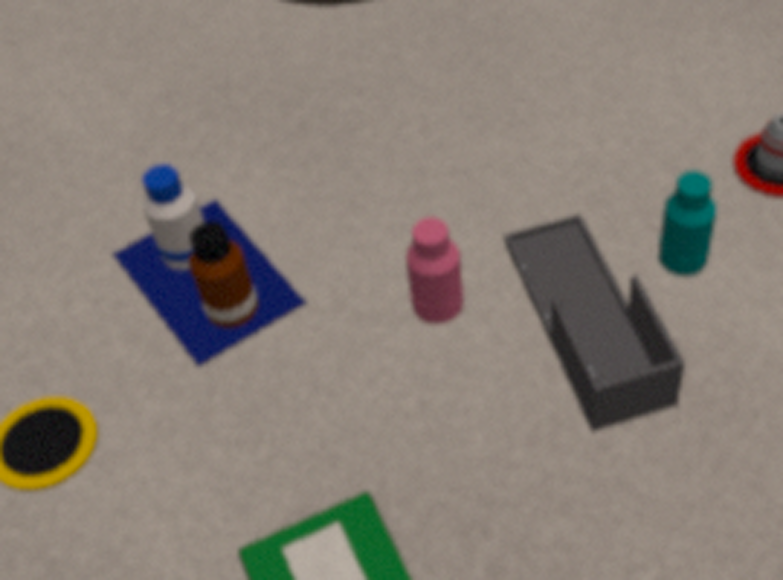

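Lens top (318.5,193.5) and pad centre (319,181) match the prediction to about 1 mm. Now return the white bottle.

```bash
python3 -m handwheel '[0,2,0.3,0,0,5,0.7,0,0,9,1.3,0,0,13,1.9,0,0,17,2.5,0,0,21,3.1,0,0,25,3.7,0,0,29,4.3,0,0,33,4.9,0,0,36,5.3,0]'; python3 -m handwheel '[0,2,0.3,-8,0,4,0.6,-17,0,6.5,1,-27,0,9,1.3,-37,0,11,1.6,-47,0,13,1.9,-57,0,14.5,2.1,-67,0,15.3,2.2,-76,0,15.7,2.3,-84,0,15.7,2.34,-90]'; python3 -m handwheel '[0,0,0,0,0,0,0,0,0,0,0,0,0,0,0,0,0,0,0,0,0,0,0,0,0,0,0,0,0,0,0,0,0,0,0,0,0,0,0,0]';  python3 -c "
from h import *
c=cap('wrist','w15.png')
print(proj(c,[.3905,-.251,.093]))
go(.3905,-.251,.0365,-93.2)"
```

```text
time_s: 41.1
tcp_pos: [0.4206, -0.0986, 0.1688]
eef_rot: [6.2, 90.0, -177.2]
contact_force: [0.4, -1.1, 0.2]
gripper_width: 0.0636
time_s: 42.35
tcp_pos: [0.3882, -0.2522, 0.1687]
eef_rot: [-102.1, 89.9, 164.7]
contact_force: [-0.5, 0.1, -0.0]
gripper_width: 0.064
time_s: 43.6
tcp_pos: [0.3905, -0.2514, 0.1693]
eef_rot: [-109.8, 90.0, 156.9]
contact_force: [-0.1, 0.3, 0.5]
gripper_width: 0.0642
[316.53699162 208.01244149]
t 43.65 tcp [ 0.3905 -0.2514  0.1693] ang -93.31 w 0.0642 F [ 0.  -0.2 -0.6] j [ -8.   3. -30.   0. -57.  95.]
shift [13.28 -0.   -0.04] turn -0.1
```

View pics/w15.png

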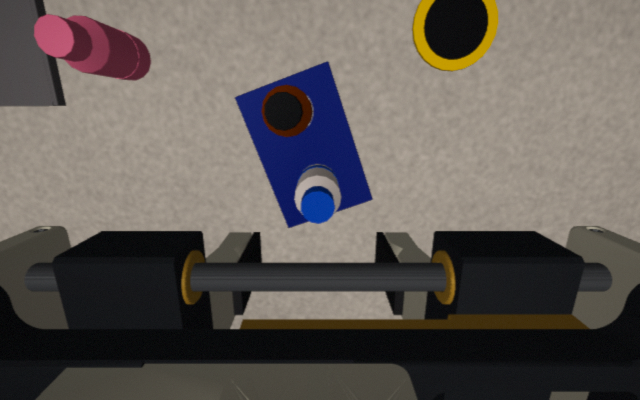

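```bash
python3 -m handwheel '[0.6,0,0,0,2,0,0,0,4,0,0,0,6,0,0,0,8,0,0,0,10,0,0,0,11.5,0,0,0,12.5,0,0,0,13,0,0,0,13.25,0,0,0]'; python3 -m handwheel '[0,0,0,0,0,0,0,0,0,0,0,0,0,0,0,0,0,0,0,0,0,0,0,0,0,0,0,0,0,0,0,0,0,0,0,0,0,0,0,0]' 3.5 15; python3 -m handwheel '[-0.5,0,0,0,-1.5,0,0,0,-3,0,0,0,-4.5,0,0,0,-6,0,0,0,-7.5,0,0,0,-9,0,0,0,-10.5,0,0,0,-12,0,0,0,-12.5,0,0,0]';  python3 -c "
from h import *
go(.5708,.0325,.162,-93.2)"
```

```text
time_s: 44.9
tcp_pos: [0.3905, -0.2515, 0.0366]
eef_rot: [-12.5, 90.0, -105.8]
contact_force: [0.2, -0.5, 0.9]
gripper_width: 0.064
time_s: 46.15
tcp_pos: [0.3908, -0.2515, 0.0371]
eef_rot: [73.3, 90.0, -20.0]
contact_force: [-0.5, 0.5, 6.1]
gripper_width: 0.0418
time_s: 47.4
tcp_pos: [0.3908, -0.2515, 0.163]
eef_rot: [83.0, 89.9, -10.4]
contact_force: [0.8, -0.2, -1.8]
gripper_width: 0.042
t 47.4 tcp [ 0.3908 -0.2515  0.163 ] ang -93.31 w 0.042 F [ 0.8 -0.2 -1.8] j [ -8.   4. -30.   0. -56.  95.]
shift [  0.12  16.33 -29.39] turn -0.1
```

```bash
python3 -m handwheel '[0,0.8,-1.4,0,0,2.4,-4.3,0,0,4.4,-7.9,0,0,6.5,-11.6,0,0,8.6,-15.4,0,0,10.7,-19.2,0,0,12.8,-23,0,0,14.6,-26.2,0,0,15.8,-28.4,0,0,16.35,-29.4,-0.1]'; python3 -m handwheel '[0,0,0,0,0,0,0,0,0,0,0,0,0,0,0,0,0,0,0,0,0,0,0,0,0,0,0,0,0,0,0,0,0,0,0,0,0,0,0,0]';  python3 -c "
from h import *
c=cap('wrist','w16.png')
go(.5708,.0325,.0375,-93.2)"
```

```text
time_s: 48.65
tcp_pos: [0.5709, 0.0339, 0.161]
eef_rot: [-69.7, 89.9, -162.9]
contact_force: [-0.6, -0.4, -0.9]
gripper_width: 0.0418
time_s: 49.9
tcp_pos: [0.5707, 0.0327, 0.1618]
eef_rot: [-5.4, 90.0, -98.6]
contact_force: [0.2, 0.2, -1.2]
gripper_width: 0.0418
t 49.95 tcp [0.5707 0.0327 0.1617] ang -93.21 w 0.0418 F [ 0.5 -0.1 -1.1] j [ 23.  14. -18.  -0. -58.  64.]
shift [1.242e+01 1.000e-02 1.000e-02] turn -0.0
```

View pics/w16.png

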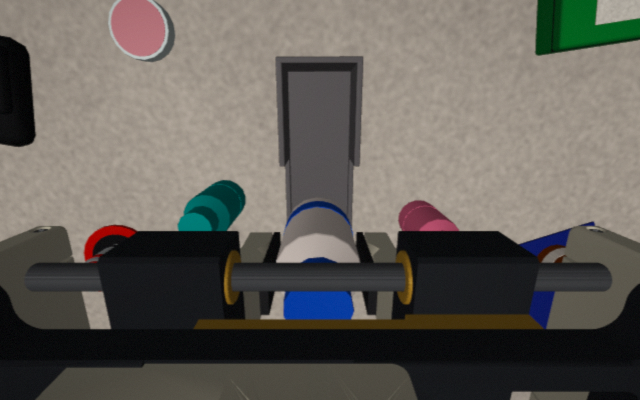

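```bash
python3 -m handwheel '[1,0,0,0,3,0,0,0,5,0,0,0,7,0,0,0,9,0,0,0,10.5,0,0,0,11.5,0,0,0,12.1,0,0,0,12.35,0,0,0,12.4,0,0,0]'; python3 -m handwheel '[0,0,0,0,0,0,0,0,0,0,0,0,0,0,0,0,0,0,0,0,0,0,0,0,0,0,0,0,0,0,0,0,0,0,0,0,0,0,0,0]'
```

```text
time_s: 51.2
tcp_pos: [0.5711, 0.0327, 0.0382]
eef_rot: [107.0, 90.0, 13.8]
contact_force: [-1.5, 0.5, 0.4]
gripper_width: 0.0418
time_s: 52.45
tcp_pos: [0.571, 0.0327, 0.0381]
eef_rot: [103.6, 90.0, 10.4]
contact_force: [-1.8, 0.7, 5.3]
gripper_width: 0.0417
```

Touching the floor at the original pose. Release, rise, move toward the amber.

```bash
python3 -m handwheel '[0,0,0,0,0,0,0,0,0,0,0,0,0,0,0,0,0,0,0,0,0,0,0,0,0,0,0,0,0,0,0,0,0,0,0,0,0,0,0,0]' 6.4; python3 -m handwheel '[-0.6,0,0,0,-2,0,0,0,-4,0,0,0,-6,0,0,0,-8,0,0,0,-10,0,0,0,-11.5,0,0,0,-12.5,0,0,0,-13,0,0,0,-13.3,0,0,0]'; python3 -c "
from h import *
c=cap('wrist','w17.png')
go(.4647,-.2297,.17,-93.2)"
```

```text
time_s: 53.7
tcp_pos: [0.5707, 0.0327, 0.0378]
eef_rot: [135.0, 90.0, 41.8]
contact_force: [0.7, -0.2, -0.6]
gripper_width: 0.0641
time_s: 54.95
tcp_pos: [0.5705, 0.0326, 0.1706]
eef_rot: [-75.5, 90.0, -168.7]
contact_force: [-0.3, 0.6, -0.3]
gripper_width: 0.0639
t 55.0 tcp [0.5707 0.0326 0.1709] ang -93.21 w 0.0644 F [0.4 0.6 0.7] j [ 23.  13. -17.   0. -60.  64.]
shift [ 0.09 -9.11 26.78] turn -0.0
```

View pics/w17.png

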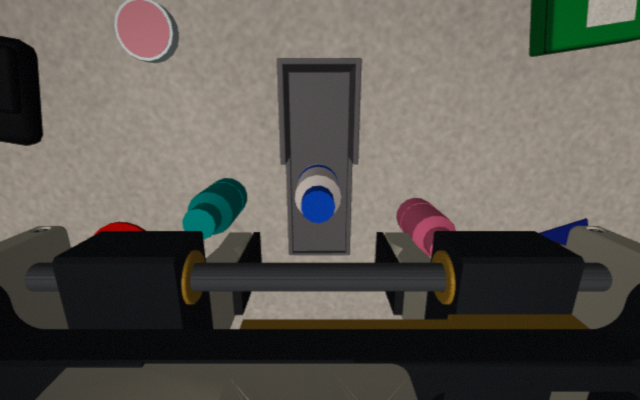

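White stands at (318,204), as at the start. Now the amber one.

```bash
python3 -m handwheel '[0,-0.5,1.4,0,0,-1.6,4.6,0,0,-2.8,8.2,0,0,-4,11.8,0,0,-5.3,15.6,0,0,-6.5,19.2,0,0,-7.7,22.6,0,0,-8.5,25,0,0,-9,26.4,0,0,-9.1,26.8,0]'; python3 -m handwheel '[0,0,0,0,0,0,0,0,0,0,0,0,0,0,0,0,0,0,0,0,0,0,0,0,0,0,0,0,0,0,0,0,0,0,0,0,0,0,0,0]'; python3 -c "
from h import *
c=cap('wrist','w18.png')
go(.4647,-.2297,.0365,-93.2)"
```

```text
time_s: 56.25
tcp_pos: [0.4642, -0.2305, 0.1705]
eef_rot: [-100.0, 90.0, 166.7]
contact_force: [1.1, -0.1, -0.2]
gripper_width: 0.0637
time_s: 57.5
tcp_pos: [0.4648, -0.2299, 0.1708]
eef_rot: [131.5, 90.0, 38.3]
contact_force: [0.4, -1.0, -0.3]
gripper_width: 0.0642
t 57.55 tcp [ 0.4648 -0.2298  0.1708] ang -93.21 w 0.0644 F [ 0.8 -0.1 -0.2] j [ -5.   8. -23.   0. -58.  91.]
shift [ 1.343e+01 -1.000e-02 -1.000e-02] turn -0.0
```

View pics/w18.png

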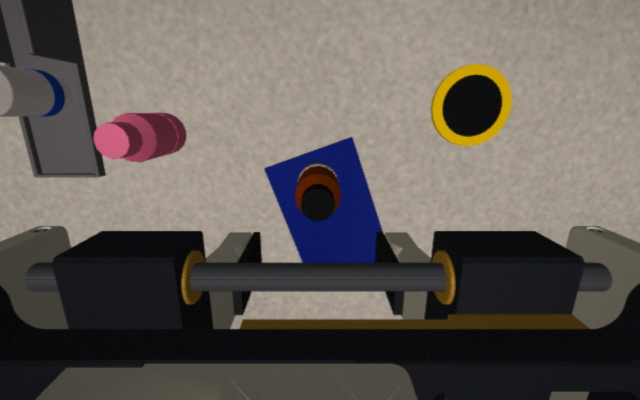

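Amber cap at (318,203), on the jaws' centre line. Descend, grip, lift.

```bash
python3 -m handwheel '[0.6,0,0,0,2,0,0,0,4,0,0,0,6,0,0,0,8,0,0,0,10,0,0,0,11.5,0,0,0,12.5,0,0,0,13.1,0,0,0,13.4,0,0,0]'; python3 -m handwheel '[0,0,0,0,0,0,0,0,0,0,0,0,0,0,0,0,0,0,0,0,0,0,0,0,0,0,0,0,0,0,0,0,0,0,0,0,0,0,0,0]' 3.5 15; python3 -m handwheel '[-0.5,0,0,0,-1.5,0,0,0,-3,0,0,0,-4.5,0,0,0,-6,0,0,0,-7.5,0,0,0,-9,0,0,0,-10.5,0,0,0,-12,0,0,0,-12.5,0,0,0]';  python3 -c "
from h import *
go(.5140,.0352,.162,-93.2)"
```

```text
time_s: 58.8
tcp_pos: [0.465, -0.2299, 0.0367]
eef_rot: [67.7, 90.0, -25.5]
contact_force: [-0.8, -1.0, -0.6]
gripper_width: 0.0639
time_s: 60.05
tcp_pos: [0.4651, -0.2299, 0.0371]
eef_rot: [76.9, 90.0, -16.3]
contact_force: [-1.1, 1.2, 6.0]
gripper_width: 0.0419
time_s: 61.3
tcp_pos: [0.4653, -0.2299, 0.163]
eef_rot: [85.3, 89.9, -8.0]
contact_force: [-0.8, -0.1, -1.0]
gripper_width: 0.0417
t 61.3 tcp [ 0.4653 -0.2299  0.163 ] ang -93.21 w 0.0417 F [-0.8 -0.1 -1. ] j [ -5.   9. -24.   0. -57.  91.]
shift [  0.1    3.38 -26.74] turn -0.0
```

```bash
python3 -m handwheel '[0,0.2,-1.2,0,0,0.5,-4,0,0,0.9,-7.2,0,0,1.3,-10.6,0,0,1.7,-14,0,0,2.1,-17.4,0,0,2.5,-20.8,0,0,2.9,-23.8,0,0,3.2,-25.8,0,0,3.35,-26.7,0]'; python3 -m handwheel '[0,0,0,0,0,0,0,0,0,0,0,0,0,0,0,0,0,0,0,0,0,0,0,0,0,0,0,0,0,0,0,0,0,0,0,0,0,0,0,0]'; python3 -c "
from h import *
c=cap('wrist','w19.png')
go(.5138,.0352,.038,-93.2)"
```

```text
time_s: 62.55
tcp_pos: [0.5131, 0.0359, 0.1613]
eef_rot: [-66.1, 90.0, -159.3]
contact_force: [-0.1, -0.5, -0.2]
gripper_width: 0.0414
time_s: 63.8
tcp_pos: [0.5132, 0.0349, 0.1618]
eef_rot: [117.9, 90.0, 24.7]
contact_force: [1.2, 0.5, -1.7]
gripper_width: 0.0419
t 63.85 tcp [0.5132 0.0349 0.1617] ang -93.21 w 0.0419 F [-0.2 -0.1 -0.9] j [ 26.   9. -25.   0. -57.  61.]
shift [12.37  0.05 -0.04] turn -0.0
```

View pics/w19.png

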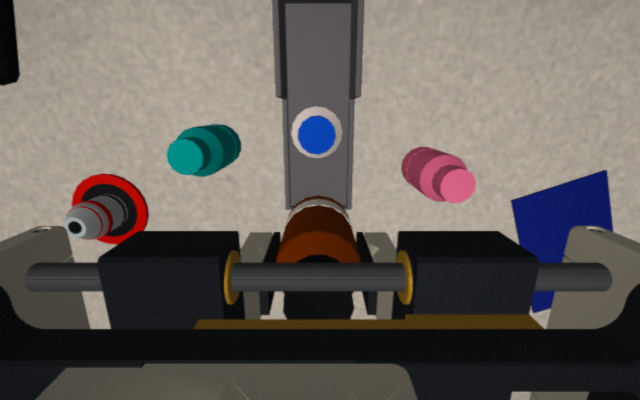

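```bash
python3 -m handwheel '[1,0.05,0,0,3,0.05,0,0,5,0.05,0,0,7,0.05,0,0,9,0.05,0,0,10.5,0.05,0,0,11.5,0.05,0,0,12.1,0.05,0,0,12.35,0.05,0,0,12.4,0.05,0,0]'; python3 -m handwheel '[0,0,0,0,0,0,0,0,0,0,0,0,0,0,0,0,0,0,0,0,0,0,0,0,0,0,0,0,0,0,0,0,0,0,0,0,0,0,0,0]'
```

```text
time_s: 65.1
tcp_pos: [0.5141, 0.0349, 0.0381]
eef_rot: [109.9, 90.0, 16.7]
contact_force: [-1.0, 0.3, 2.7]
gripper_width: 0.0416
time_s: 66.35
tcp_pos: [0.5141, 0.035, 0.0381]
eef_rot: [107.1, 90.0, 13.9]
contact_force: [-1.4, 1.2, 5.7]
gripper_width: 0.0415
```

Seated; release, rise, then clear the top camera's view by moving off toward the start side.

```bash
python3 -m handwheel '[0,0,0,0,0,0,0,0,0,0,0,0,0,0,0,0,0,0,0,0,0,0,0,0,0,0,0,0,0,0,0,0,0,0,0,0,0,0,0,0]' 6.4; python3 -m handwheel '[-0.6,0,0,0,-2,0,0,0,-4,0,0,0,-6,0,0,0,-8,0,0,0,-10,0,0,0,-12,0,0,0,-14,0,0,0,-16,0,0,0,-18,0,0,0]'; python3 -c "
from h import *
c=cap('wrist','w20.png')
go(.37,-.40,.22,-93.2)"
```

```text
time_s: 67.6
tcp_pos: [0.5137, 0.0348, 0.0378]
eef_rot: [-77.8, 90.0, -171.0]
contact_force: [0.3, -0.7, -0.4]
gripper_width: 0.0642
time_s: 68.85
tcp_pos: [0.5137, 0.0348, 0.2197]
eef_rot: [115.7, 89.9, 22.5]
contact_force: [0.5, 0.6, -0.4]
gripper_width: 0.0643
t 68.9 tcp [0.515  0.035  0.2225] ang -93.18 w 0.0638 F [ 1.  -0.7  2. ] j [ 26.   5. -20.   0. -65.  61.]
shift [  0.13 -12.07  44.23] turn 0.0
```

View pics/w20.png

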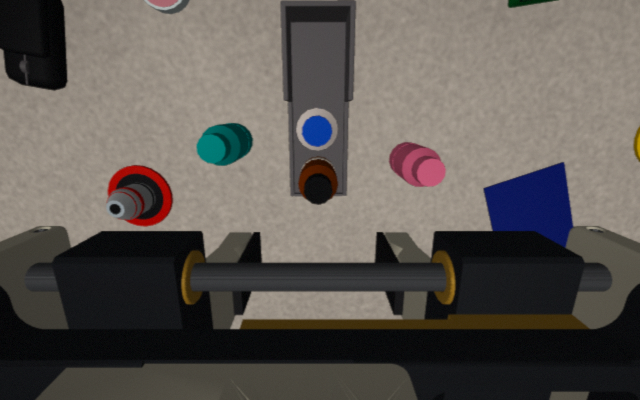

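```bash
python3 -m handwheel '[0,-1,-2,0,0,-2.5,-5,0,0,-4.5,-9,0,0,-6.5,-13,0,0,-8.5,-17,0,0,-10.5,-21,0,0,-12.5,-25,0,0,-14.5,-29,0,0,-16.5,-33,0,0,-18,-36,0]'; python3 -m handwheel '[0,-1.2,-2,0,0,-3,-5,0,0,-4.8,-8,0,0,-6.6,-11,0,0,-8.4,-14,0,0,-10,-17,0,0,-11,-19,0,0,-11.5,-20,0,0,-11.5,-20,0,0,-11.5,-20,0]'; python3 - <<'E'
from h import *
import pickle
t=cap('top','t21.png'); s=cap('scene','s21.png')
g=sensors.get_state();print(g['tcp_pos'],g['time_s'],np.abs(g['qd']).max())
a=cv2.imread('pics/top0.png');b=cv2.imread('pics/t21.png')
o=np.vstack([x[130:260,150:350] for x in (a,b)]);cv2.imwrite('pics/cmp.png',cv2.convertScaleAbs(cv2.resize(o,None,fx=2.3*1.3,fy=2.3,interpolation=2) if 0 else cv2.resize(o,None,fx=2.3,fy=2.3,interpolation=2),alpha=1.6))
s0=cv2.imread('pics/scene0.png');s1=cv2.imread('pics/s21.png')
o=np.hstack([x[130:260,280:440] for x in (s0,s1)]);cv2.imwrite('pics/cmps.png',cv2.resize(o,None,fx=2.5,fy=2.5,interpolation=2))
# mean shift of caps between before and after
for n,x,y,z,r in (('white',291,200,0,11),('amber',290,225,0,11)):
    sh=cv2.phaseCorrelate(np.float32(cv2.cvtColor(a,6)[y-r:y+r,x-r:x+r]),np.float32(cv2.cvtColor(b,6)[y-r:y+r,x-r:x+r]));print(n,sh)
E
```

```text
time_s: 70.15
tcp_pos: [0.3533, 0.4059, 0.2187]
eef_rot: [157.5, 89.9, 64.3]
contact_force: [0.8, 0.3, -0.0]
gripper_width: 0.0634
time_s: 71.4
tcp_pos: [0.2511, 0.6097, 0.2179]
eef_rot: [-11.3, 90.0, -104.5]
contact_force: [-0.2, -0.0, 0.1]
gripper_width: 0.0639
[0.2510886  0.60981328 0.21809743] 71.5 0.14218402180347242
white ((0.04815914263019749, 0.21899412537138296), 0.9787155335976018)
amber ((0.10050071891442691, -0.0731535259712981), 0.9321574473546611)
```

View pics/cmp.png

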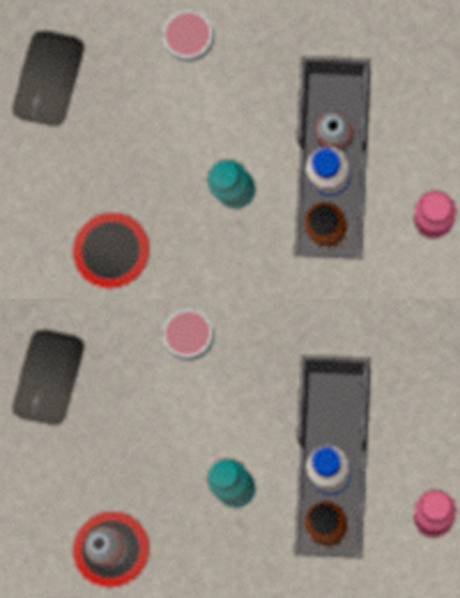

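View pics/cmps.png

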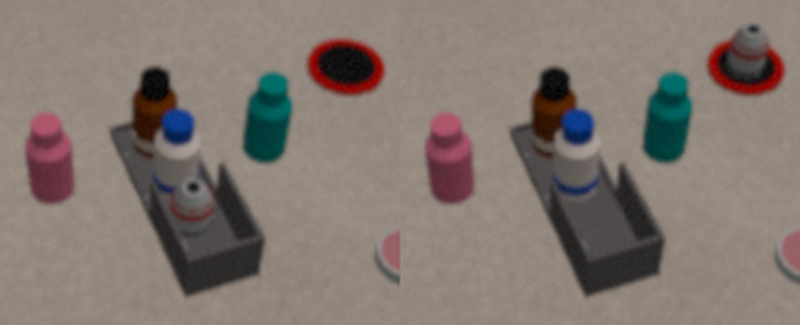

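Both bottles match their starting pictures to within 0.25 px (about 0.5 mm). The lens stands on the red pad, and the mouse and dish are unmoved.

```bash
python3 -c "
from h import *
print(workorder.close_job())"
```

```text
the job is handed in; nothing more can be done
None
```

The job is done and handed in at about 71.5 s of the 131 s allowed; no verdict was reported. I set the amber and then the white bottle on the blue mat. Then I stood the objective on the red-rimmed pad and put the white and amber bottles back in the rack.

**Bottles:** in the last top picture both match the starting picture to within 0.25 px (about 0.5 mm), and they stand upright.

**Objective:** the wrist camera showed it upright and within about 1 mm of the pad's centre.

**Other objects:** the mouse, the dish and both look-alike bottles look unmoved. I did not compare the slide box before and after, but nothing went near it.

**Robot:** the arm was well clear and touching nothing.

**Disagreements:** the cameras differed by 2–5 mm in absolute position, so I put each bottle back at its recorded grasp pose instead. No check failed.

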